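Square a tube block up to the fence

TASK

Without picking it up or tipping it, push the heavy aluminium tube block round on the work board with the fingertips until one of its long sides lies flush against the near face of the low steel fence, with the whole block within the fence's length, and then leave it standing there. Turn it square to the fence before it gets there rather than ramming a corner into the fence, and do not disturb the vials, the beaker or the dishes.

Things in the scene. Friction and masses are not known exactly. Their poses are not given: they have to be found in the camera images.
- block: loose aluminium tube block, a plain box 90 x 140 x 40 mm (its own x, y, z), about 0.85 kg, with rows of dark round wells on top (only marks: the top is flat). Origin under its centre; y runs along its long sides, z up. The two long sides are alike; either may face the fence. It starts 43 to 90 degrees, one way or the other, from lying along the fence
- block_mid (a point): centre of the block, 20 mm above its underside. The block slides by dry friction and stops when no longer pushed. Pushed on a long side a distance a from the middle, it turns about a point some 0.0020/a m beyond its centre (36 mm for a = 55 mm); in a long push near the middle it swings ever further off line
- board: thick grey work board laid on the freezer lid, 560 x 570 mm, 62 mm thick, fixed; everything of the job stands on its top, at z = 0.062. Origin under its centre
- fence: immovable steel angle fence, 240 mm long, 30 mm high. Origin at the foot of its flat near face, in the middle of its length; y runs along the fence, x points away from the block's side, z up. The block comes from the -x side, and its long side shall end at x = 0 of this frame. The foot and its magnets reach 33 mm behind the face
- amber_vial: amber screw-cap vial, 27 mm across, 58 mm tall, standing behind the fence near its right end; loose, to be left alone. Origin under its centre
- glass_beaker: small clear beaker, 55 mm across, 68 mm tall, standing behind the fence near its left end; loose, to be left alone. Origin under its centre
- dishes: stack of clear round dishes, 62 mm across, 30 mm tall, beside the fence's right end; loose, to be left alone. Origin under its centre
- vial_left: amber screw-cap vial, 27 mm across, 58 mm tall, beside the fence's left end; loose, to be left alone. Origin under its centre

How it is judged:
By the outcome, as a careful person would: the job done as asked, in the order asked, and still so for the second after the job is handed in, with the robot touching nothing.
It also fails if it takes over 72 s, if anything falls off the work surface, if the arm or the gripper's body presses on something with over 40 N, if the wrist force passes 120 N, or if a joint passes its speed limit or range.

ROBOT

A 6-joint arm with a two-finger parallel gripper is mounted at the origin on a cart in front of the work surface, level with it; the furniture and walls round the work are solid. World frame = base frame: x ahead of the robot, y to its left, z up, the work surface at z = 0. Lengths are in m, angles in degrees, forces in N, time in s.
With the tool pointing down it reaches from about 0.35 to 0.875 m from the base axis. Payload 4.2 kg.
Tool frame: the origin (TCP) lies on the centre line of the jaws, within the pads' length; the fingertips stand 19 mm ahead of it and the grasp point (between the pads) is the TCP; z points along the fingers, y is the line along which they close (so a half turn about z gives the same grasp; the last joint's range is limited). The gripper opens to 87 mm and grips with 3 to 60 N. Pads are 19 mm wide; open, the fingers measure 117 mm over their backs; the gripper's body (75 mm by 190 mm) begins 51 mm behind the grasp point.
Start: joints at [78.358, 22.042, 0.453, 0, -68.411, -14.817], TCP at [0.278, 0.56, 0.242] pointing down, gripper open.
Joint ranges: [-179.83, 179.83], [-69.29, 118.12], [-61.27, 80.66], [-181.25, 117.63], [-171.15, -9.14], [-177.46, 177.46]. Speed limits (degrees/s): [159.86, 159.86, 180, 180, 180, 180].

INTERFACE

Orientations are given as a 3x3 rotation matrix whose columns are the frame's x, y, z axes.
In Python, from station import sense, capture, finish_job, search_frame, masks_of gives the robot as it stands.
- The arm moves only by the tool drive_tool, never from a script. Its argument "rows" is a list of rows, each a list of 7 numbers: the opening in per cent of the stroke, from 0 (shut) to 100 (fully open), then the shift along the world's x, y, z in mm, then the turn, a rotation vector about the world's x, y, z in rad. In form: [[fingers, dx, dy, dz, wx, wy, wz], ...]. A call has 1 to 5 rows; each row shifts and turns the commanded pose from where the row before left it; what a row does not reach is not made up. A row lasts 1/12 s, in which the tool goes at most 41.7 mm and 7.16 degrees, less where a joint would pass 70% of its speed; a pose out of reach is approached as far as the arm can. A call is refused whole if a number of a shift passes 41.7 or a number of a turn 0.125, either way. A call with a gripper value outside its range is refused whole. The fingers move at their own pace and stop on an object; the grip force is fixed at half the most. Time passes only in rows, so rows that do not move let the fingers close. It gives the time, the measured TCP pose, the force, the opening and the grip force at its end, in the units of the state.
- sense(): the state, without advancing time (a new reading comes with each control period).
- capture(name): name is "side" or "top"; returns a dict with "frame" (480x640x3 uint8, red, green, blue), "z_map" (480x640 float32, m along the optical axis (not along the pixel's ray), 0 where there is no reading), "fx", "fy", "cx", "cy" (pixels), "R" (3x3) and "t" (3): a world point X has camera coordinates R X + t. Camera axes: x right, y down, z forward; pixel columns grow to the right and rows downward; lengths in m; the calibration is good to about 2 mm. A picture is of the moment at which its call begins.
- finish_job(): hands the job in; it is judged then, once.
Trained networks look in a picture, given as the dict that the camera call returned (one of the last four; its "shot" number tells which), for a name from the list of things; names that differ only in an ending like _2 or _b are one class to them, and where a whole thing is asked for, a point or a joint stands for the part that bears it (a point fixed in the world has none). Each returns a list of dicts, best first, with "p" (0 to 1); they miss things now and then, are a little off and sometimes report something else, mostly with a low value. They report only what shows in the picture. A call takes as long as a camera call.
- search_frame(label, picture): "xy" ([column, row] in pixels, amid what is visible of it).
- masks_of(label, picture): "region" (480x640 bool, what is visible of it) and "xy" ([column, row] in pixels, amid what is visible of it).
The state is a dict: "time_s": time; "joints": joint angles; "joint_velocities": joint speeds; "effort": joint torques, N m; "tcp_pos": TCP position; "ee_rot": TCP orientation; "wrist_force": force on the tool from outside, world axes, zero at the start; "moment": the same for the moment, N m; "gripper_width": opening from 0.0 (shut) to 1.0 (fully open); "gripper_force": force on a finger pad.
Only numpy, scipy, OpenCV 4.12 (cv2) and the standard library are available. Lean on these libraries where they do the work, as an engineer would, in place of code of your own. Each camera call takes 0.05 s, during which the arm holds its last target. There are 200 camera calls.

## Working session

There is one attempt and no reset: what is moved stays moved. The work goes in short steps, Python scripts to look and compute and a tool call to move; the robot and the scene stay as the last step left them, time stands still between calls to the robot, and variables do not carry over. Pictures are saved under pics/ and viewed, at most 10 in all, crops included, and the job is handed in when it is done.

Besides the shell and the picture viewer there is one more tool, called as name(argument=value, ...), one argument or row to a line, values as JSON. drive_tool: Moves the arm, as the interface text tells. Its arguments: {"type":"object","properties":{"rows":{"type":"array"}},"required":["rows"]}

```bash
mkdir -p pics
cat > h.py <<'E'
import numpy as np, cv2
from station import *
def pts(p,m):
    v,u=np.nonzero(m&(p["z_map"]>0)); z=p["z_map"][v,u]
    c=np.stack([(u-p["cx"])/p["fx"]*z,(v-p["cy"])/p["fy"]*z,z],1)
    return (c-np.array(p["t"]))@np.array(p["R"])
def block(p):
    r=masks_of("block",p)
    if not r: return None
    P=pts(p,r[0]["region"]); Q=P[abs(P[:,2]-.102)<.006]
    (c,s,a)=cv2.minAreaRect((Q[:,:2]*1000).astype(np.float32))
    d=cv2.boxPoints((c,s,a)); e=[d[1]-d[0],d[2]-d[1]]; L=max(e,key=np.linalg.norm)
    return dict(p=r[0]["p"],n=len(Q),c=np.round(c,1),s=np.round(s,1),yaw=round(float(np.degrees(np.arctan2(L[1],L[0]))%180),1),z=np.median(P[:,2]),corners=np.round(d).tolist())
E
python3 - <<'E'
from h import *
for n in ("top","side"):
    p=capture(n); cv2.imwrite(f"pics/{n}0.png",p["frame"][:,:,::-1])
    print(n,block(p))
    for l in("fence","amber_vial","glass_beaker","dishes","vial_left","board"):
        for r in masks_of(l,p)[:2]:
            P=pts(p,r["region"])
            if len(P)>5:
                b=cv2.minAreaRect((P[:,:2]*1000).astype(np.float32))
                print(l,round(r["p"],2),r["xy"],np.round(np.percentile(P,[2,50,98],axis=0)*1000).tolist(),np.round(cv2.boxPoints(b)).tolist() if l in("fence","board") else "")
s=sense();print(s["time_s"],s["tcp_pos"],s["ee_rot"],s["gripper_width"])
E
```

```text
top None
fence 0.96 [349.4, 220.6] [[666.0, -241.0, 64.0], [689.0, -127.0, 78.0], [710.0, -13.0, 94.0]] [[663.0, -247.0], [697.0, -250.0], [718.0, -10.0], [684.0, -6.0]]
amber_vial 0.76 [393.1, 170.3] [[745.0, -197.0, 67.0], [753.0, -185.0, 117.0], [769.0, -174.0, 123.0]] 
glass_beaker 0.55 [308.4, 153.6] [[750.0, -97.0, 63.0], [784.0, -71.0, 91.0], [799.0, -48.0, 132.0]] 
dishes 0.9 [480.3, 236.5] [[629.0, -345.0, 66.0], [656.0, -315.0, 92.0], [684.0, -288.0, 96.0]] 
vial_left 0.84 [224.7, 201.3] [[700.0, 37.0, 63.0], [710.0, 48.0, 118.0], [733.0, 63.0, 123.0]] 
board 0.94 [310.7, 299.2] [[329.0, -363.0, 59.0], [574.0, -71.0, 63.0], [853.0, 185.0, 66.0]] [[303.0, 231.0], [323.0, -486.0], [963.0, -468.0], [943.0, 249.0]]
board 0.18 [227.7, 199.0] [[700.0, 37.0, 78.0], [710.0, 47.0, 119.0], [723.0, 60.0, 124.0]] [[700.0, 61.0], [700.0, 37.0], [726.0, 37.0], [725.0, 61.0]]
side {'p': 0.76, 'n': 3377, 'c': array([ 516.8, -145.4]), 's': array([ 91.4, 140.7]), 'yaw': 144.5, 'z': np.float64(0.10211251057730568), 'corners': [[433.0, -142.0], [548.0, -224.0], [601.0, -149.0], [486.0, -67.0]]
[... 394 characters left out ...]
 [[629.0, -345.0, 64.0], [656.0, -308.0, 92.0], [686.0, -288.0, 95.0]] 
vial_left 0.94 [258.2, 281.2] [[700.0, 38.0, 62.0], [709.0, 56.0, 103.0], [724.0, 64.0, 122.0]] 
board 0.6 [359.3, 294.9] [[316.0, -353.0, 50.0], [555.0, 10.0, 62.0], [851.0, 195.0, 65.0]] [[267.0, -470.0], [940.0, -474.0], [943.0, 195.0], [270.0, 199.0]]
board 0.35 [255.3, 212.7] [[750.0, -98.0, 66.0], [777.0, -75.0, 104.0], [799.0, -48.0, 131.0]] [[739.0, -88.0], [790.0, -108.0], [810.0, -58.0], [759.0, -37.0]]
0.8 [0.27843092 0.55952817 0.24157704] [[ 8.95232650e-01 -4.45599035e-01 -4.43153404e-05]
 [-4.45599033e-01 -8.95232651e-01  5.83416838e-05]
 [-6.56695377e-05 -3.24825074e-05 -9.99999997e-01]] 0.9989454303901331
```

View pics/top0.png

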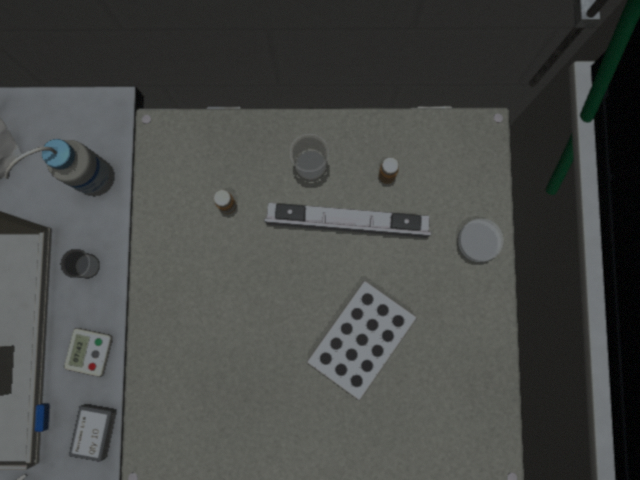

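drive_tool(
  rows=[
    [0,8,-39,0,0,0,0.075],
    [0,8,-39,0,0,0,0.075],
    [0,8,-39,0,0,0,0.075],
    [0,8,-39,0,0,0,0.075],
    [0,8,-39,0,0,0,0.075],
  ],
)

```text
time_s: 1.22
tcp_pos: [0.3185, 0.3627, 0.2416]
ee_rot: [[0.997, -0.082, 0.0], [-0.082, -0.997, 0.0], [0.0, -0.0, -1.0]]
wrist_force: [1.7, -0.3, 0.0]
gripper_width: 0.708
gripper_force: 0.0
```

drive_tool(
  rows=[
    [0,8,-39,0,0,0,0],
    [0,8,-39,0,0,0,0],
    [0,8,-39,0,0,0,0],
    [0,8,-39,0,0,0,0],
    [0,8,-39,0,0,0,0],
  ],
)

```text
time_s: 1.63
tcp_pos: [0.3583, 0.1677, 0.242]
ee_rot: [[0.996, -0.086, 0.001], [-0.086, -0.996, 0.001], [0.001, -0.001, -1.0]]
wrist_force: [0.3, -0.4, 0.5]
gripper_width: 0.325
gripper_force: 0.0
```

drive_tool(
  rows=[
    [0,8,-39,0,0,0,0],
    [0,8,-39,0,0,0,0],
    [0,8,-39,0,0,0,0],
    [0,8,-39,0,0,0,0],
    [0,8,-39,0,0,0,0],
  ],
)

```text
time_s: 2.05
tcp_pos: [0.3984, -0.0274, 0.2422]
ee_rot: [[0.996, -0.086, 0.002], [-0.086, -0.996, 0.001], [0.002, -0.001, -1.0]]
wrist_force: [0.6, 0.6, -0.6]
gripper_width: 0.02
gripper_force: 0.0
```

The picture shows the block centred at about pixel (362, 340) with its long axis running up and to the right. The fence lies from (268, 212) to (430, 228), with the dishes at (480, 240), so it agrees with the measurement.

drive_tool(
  rows=[
    [0,7,-37,0,0,0,0],
    [0,7,-37,0,0,0,0],
    [0,7,-37,0,0,0,0],
    [0,7,-37,0,0,0,0],
    [0,0,0,0,0,0,0],
  ],
)

```text
time_s: 2.47
tcp_pos: [0.4271, -0.1784, 0.2415]
ee_rot: [[0.996, -0.094, 0.0], [-0.094, -0.996, -0.001], [0.0, 0.001, -1.0]]
wrist_force: [0.6, -0.7, 0.4]
gripper_width: 0.007
gripper_force: 0.0
```

drive_tool(
  rows=[
    [0,0,0,-37,0,0,0],
    [0,0,0,-37,0,0,0],
    [0,0,0,-37,0,0,0],
    [0,0,0,-37,0,0,0],
    [0,0,0,0,0,0,0],
  ],
)

```text
time_s: 2.88
tcp_pos: [0.4213, -0.1728, 0.0878]
ee_rot: [[0.996, -0.089, -0.015], [-0.089, -0.996, 0.002], [-0.015, -0.001, -1.0]]
wrist_force: [-0.7, 0.1, -0.3]
gripper_width: 0.007
gripper_force: 0.0
```

drive_tool(
  rows=[
    [0,4,5,0,0,0,0],
    [0,4,5,0,0,0,0],
    [0,3,6,0,0,0,0],
    [0,3,6,0,0,0,0],
    [0,3,6,0,0,0,0],
  ],
)

```text
time_s: 3.3
tcp_pos: [0.4435, -0.1452, 0.0954]
ee_rot: [[0.996, -0.086, 0.001], [-0.086, -0.996, -0.001], [0.001, 0.001, -1.0]]
wrist_force: [-4.9, -4.1, 5.9]
gripper_width: -0.0
gripper_force: 3.6
```

drive_tool(
  rows=[
    [0,3,6,0,0,0,0],
    [0,3,6,0,0,0,0],
    [0,4,6,0,0,0,0],
    [0,4,6,0,0,0,0],
    [0,0,0,0,0,0,0],
  ],
)

```text
time_s: 3.72
tcp_pos: [0.4577, -0.1204, 0.0948]
ee_rot: [[0.996, -0.085, 0.001], [-0.085, -0.996, 0.0], [0.001, -0.0, -1.0]]
wrist_force: [-2.8, -0.4, 1.5]
gripper_width: 0.001
gripper_force: 1.2
```

Run:
```python
from h import *
for n in ("top","side"):
    p=capture(n); cv2.imwrite(f"pics/{n}1.png",p["frame"][:,:,::-1]); print(n,block(p))
print(sense()["tcp_pos"])
```

```text
top {'p': 0.57, 'n': 5853, 'c': array([ 533.6, -130.7]), 's': array([ 90. , 140.2]), 'yaw': 120.5, 'z': np.float64(0.10290484369724712), 'corners': [[459.0, -93.0], [530.0, -214.0], [608.0, -168.0], [537.0, -47.0]]}
side {'p': 0.83, 'n': 2907, 'c': array([ 533.7, -131.8]), 's': array([ 91. , 142.2]), 'yaw': 120.6, 'z': np.float64(0.10231846684092827), 'corners': [[458.0, -94.0], [531.0, -216.0], [609.0, -170.0], [537.0, -47.0]]}
[ 0.45793008 -0.12116638  0.09412816]
```

drive_tool(
  rows=[
    [0,4,6,0,0,0,0],
    [0,4,6,0,0,0,0],
    [0,4,5,0,0,0,0],
    [0,5,5,0,0,0,0],
    [0,5,4,0,0,0,0],
  ],
)

```text
time_s: 4.33
tcp_pos: [0.4786, -0.0953, 0.0935]
ee_rot: [[0.996, -0.087, -0.003], [-0.087, -0.996, -0.0], [-0.003, 0.0, -1.0]]
wrist_force: [-5.7, -2.2, 4.2]
gripper_width: 0.006
gripper_force: 2.9
```

drive_tool(
  rows=[
    [0,5,4,0,0,0,0],
    [0,5,3,0,0,0,0],
    [0,5,3,0,0,0,0],
    [0,5,2,0,0,0,0],
    [0,0,0,0,0,0,0],
  ],
)

```text
time_s: 4.75
tcp_pos: [0.4999, -0.0827, 0.0932]
ee_rot: [[0.996, -0.087, -0.0], [-0.087, -0.996, 0.001], [-0.0, -0.001, -1.0]]
wrist_force: [-2.7, 1.0, 1.3]
gripper_width: 0.006
gripper_force: 1.1
```

Run:
```python
from h import *
for n in ("top","side"):
    p=capture(n); cv2.imwrite(f"pics/{n}2.png",p["frame"][:,:,::-1]); print(n,block(p))
print(sense()["tcp_pos"])
```

```text
top {'p': 0.69, 'n': 4763, 'c': array([ 557.9, -122.2]), 's': array([139. ,  88.9]), 'yaw': 89.3, 'z': np.float64(0.1029316296140337), 'corners': [[513.0, -191.0], [601.0, -192.0], [603.0, -53.0], [514.0, -52.0]]}
side None
[ 0.49991187 -0.08319592  0.09345353]
```

drive_tool(
  rows=[
    [0,-12,0,0,0,0,0],
    [100,-10,-8,0,0,0,0],
    [100,0,-8,0,0,0,0],
    [100,0,-8,0,0,0,0],
    [100,0,-8,0,0,0,0],
  ],
)

```text
time_s: 5.37
tcp_pos: [0.4783, -0.1165, 0.094]
ee_rot: [[0.996, -0.087, 0.002], [-0.087, -0.996, -0.0], [0.002, -0.0, -1.0]]
wrist_force: [-0.8, 1.0, 0.9]
gripper_width: 0.226
gripper_force: 0.0
```

drive_tool(
  rows=[
    [100,0,0,0,0,0,0],
    [100,0,0,0,0,0,0],
    [100,0,0,0,0,0,0],
    [100,0,0,0,0,0,0],
    [100,0,0,0,0,0,0],
  ],
)

```text
time_s: 5.78
tcp_pos: [0.4776, -0.1153, 0.0935]
ee_rot: [[0.996, -0.086, 0.0], [-0.086, -0.996, -0.0], [0.0, -0.0, -1.0]]
wrist_force: [0.2, -0.5, -0.4]
gripper_width: 0.601
gripper_force: 0.0
```

drive_tool(
  rows=[
    [100,0,0,0,0,0,0],
    [100,0,0,0,0,0,0],
    [100,8,-0.7,0,0,0,0],
    [100,8,-0.7,0,0,0,0],
    [100,4,-0.35,0,0,0,0],
  ],
)

```text
time_s: 6.2
tcp_pos: [0.4981, -0.1174, 0.0936]
ee_rot: [[0.996, -0.086, -0.001], [-0.086, -0.996, -0.0], [-0.001, 0.001, -1.0]]
wrist_force: [-4.3, -0.7, 2.2]
gripper_width: 0.958
gripper_force: 2.2
```

drive_tool(
  rows=[
    [100,5,-0.4,0,0,0,0],
    [100,5,-0.4,0,0,0,0],
    [100,5,-0.5,0,0,0,0],
    [100,5,-0.4,0,0,0,0],
    [100,5,-0.5,0,0,0,0],
  ],
)

```text
time_s: 6.62
tcp_pos: [0.5197, -0.1196, 0.0926]
ee_rot: [[0.996, -0.088, -0.008], [-0.088, -0.996, 0.0], [-0.008, 0.0, -1.0]]
wrist_force: [-6.1, 1.2, 2.4]
gripper_width: 1.0
gripper_force: 3.1
```

drive_tool(
  rows=[
    [100,5,-0.4,0,0,0,0],
    [100,5,-0.4,0,0,0,0],
    [100,5,-0.5,0,0,0,0],
    [100,5,-0.4,0,0,0,0],
    [100,5,-0.5,0,0,0,0],
  ],
)

```text
time_s: 7.03
tcp_pos: [0.5447, -0.1218, 0.0926]
ee_rot: [[0.996, -0.088, -0.008], [-0.088, -0.996, 0.0], [-0.008, 0.0, -1.0]]
wrist_force: [-5.9, 0.9, 3.1]
gripper_width: 0.998
gripper_force: 3.2
```

Run:
```python
from h import *
for n in ("top","side"):
    p=capture(n); cv2.imwrite(f"pics/{n}3.png",cv2.resize(p["frame"][100:400,180:560,::-1],(760,600))); print(n,block(p))
    P=pts(p,masks_of("fence",p)[0]["region"]);print(np.round(cv2.boxPoints(cv2.minAreaRect((P[:,:2]*1000).astype(np.float32)))).tolist())
print(sense()["tcp_pos"])
```

```text
top {'p': 0.77, 'n': 2371, 'c': array([ 617.5, -129.3]), 's': array([139.5,  56.8]), 'yaw': 84.7, 'z': np.float64(0.1029603536725019), 'corners': [[583.0, -196.0], [639.0, -201.0], [652.0, -62.0], [596.0, -57.0]]}
[[661.0, -247.0], [699.0, -250.0], [721.0, -6.0], [682.0, -2.0]]
side None
[[663.0, -248.0], [700.0, -252.0], [721.0, -9.0], [684.0, -6.0]]
[ 0.54649696 -0.12170443  0.0928237 ]
```

View pics/top3.png

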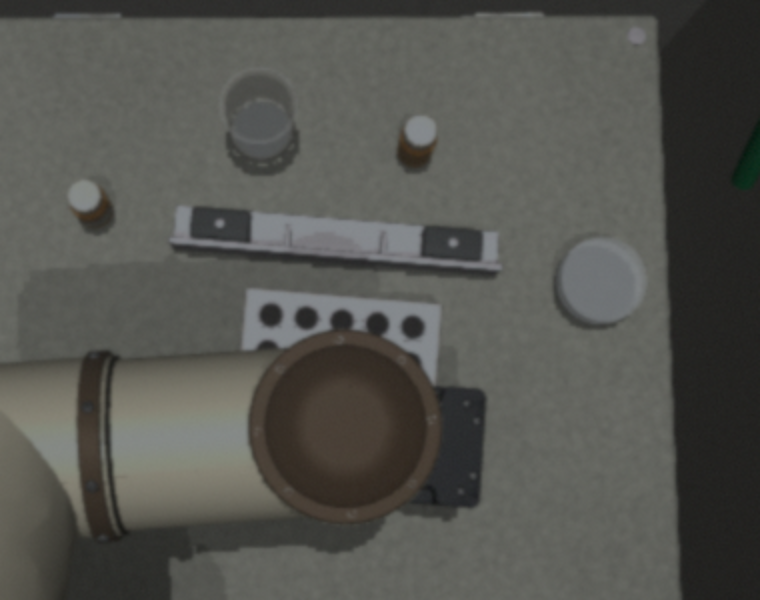

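The block (about 240–440, 290–360 px in the crop) is parallel to the fence and well within its length, with roughly 27 mm still to go. All the glassware is where it was.

drive_tool(
  rows=[
    [100,5,-0.4,0,0,0,0],
    [100,5,-0.4,0,0,0,0],
    [100,5,-0.5,0,0,0,0],
    [100,4,-0.4,0,0,0,0],
    [100,2,-0.2,0,0,0,0],
  ],
)

```text
time_s: 7.75
tcp_pos: [0.569, -0.1235, 0.0933]
ee_rot: [[0.996, -0.087, -0.0], [-0.087, -0.996, 0.0], [-0.0, -0.0, -1.0]]
wrist_force: [-3.0, 0.2, -1.5]
gripper_width: 1.0
gripper_force: 1.8
```

drive_tool(
  rows=[
    [100,1,-0.1,0,0,0,0],
    [100,1,-0.1,0,0,0,0],
    [100,1,-0.1,0,0,0,0],
    [100,1,-0.1,0,0,0,0],
    [100,1,-0.1,0,0,0,0],
  ],
)

```text
time_s: 8.17
tcp_pos: [0.5725, -0.124, 0.0935]
ee_rot: [[0.996, -0.087, -0.002], [-0.087, -0.996, 0.0], [-0.002, 0.0, -1.0]]
wrist_force: [-7.4, 1.8, 0.4]
gripper_width: 1.001
gripper_force: 3.6
```

drive_tool(
  rows=[
    [100,0.7,0,0,0,0,0],
    [100,0.7,0,0,0,0,0],
    [100,0.7,0,0,0,0,0],
    [100,0,0,0,0,0,0],
  ],
)

```text
time_s: 8.5
tcp_pos: [0.5726, -0.124, 0.0935]
ee_rot: [[0.996, -0.087, -0.007], [-0.087, -0.996, 0.0], [-0.007, 0.0, -1.0]]
wrist_force: [-10.1, 1.8, 3.1]
gripper_width: 1.002
gripper_force: 5.0
```

drive_tool(
  rows=[
    [100,1,0,0,0,0,0],
    [100,1,0,0,0,0,0],
    [100,1,0,0,0,0,0],
    [100,1,0,0,0,0,0],
    [100,0,0,0,0,0,0],
  ],
)

```text
time_s: 8.92
tcp_pos: [0.5726, -0.124, 0.0935]
ee_rot: [[0.996, -0.087, -0.016], [-0.087, -0.996, 0.001], [-0.016, 0.001, -1.0]]
wrist_force: [-17.5, 3.7, 10.6]
gripper_width: 0.998
gripper_force: 9.2
```

Force is rising with no movement, so the block is seated. I'll retreat and check.

drive_tool(
  rows=[
    [100,-4,0.3,0,0,0,0],
    [100,-12,1,0,0,0,0],
    [100,-25,2,0,0,0,0],
    [100,-35,3,0,0,0,0],
    [100,-30,3,10,0,0,0],
  ],
)

```text
time_s: 9.33
tcp_pos: [0.4737, -0.1146, 0.1033]
ee_rot: [[0.996, -0.086, 0.003], [-0.086, -0.996, -0.0], [0.003, -0.0, -1.0]]
wrist_force: [-0.1, -0.3, 0.7]
gripper_width: 1.002
gripper_force: 0.0
```

drive_tool(
  rows=[
    [100,0,10,35,0,0,0],
    [100,0,20,35,0,0,0],
    [100,-10,38,10,0,0,0],
    [100,-10,38,0,0,0,0],
    [100,-10,38,0,0,0,0],
  ],
)

```text
time_s: 9.75
tcp_pos: [0.4464, 0.0316, 0.1869]
ee_rot: [[0.996, -0.087, 0.011], [-0.087, -0.996, 0.004], [0.011, -0.005, -1.0]]
wrist_force: [0.8, 1.2, -0.7]
gripper_width: 1.004
gripper_force: 0.0
```

drive_tool(
  rows=[
    [100,0,40,0,0,0,0],
    [100,0,40,0,0,0,0],
    [100,0,40,0,0,0,0],
    [100,0,40,0,0,0,0],
    [100,0,0,0,0,0,0],
  ],
)

```text
time_s: 10.17
tcp_pos: [0.4469, 0.1969, 0.186]
ee_rot: [[0.997, -0.079, 0.01], [-0.079, -0.997, 0.007], [0.009, -0.007, -1.0]]
wrist_force: [0.8, 0.1, -0.6]
gripper_width: 1.004
gripper_force: 0.0
```

Run:
```python
from h import *
for n in ("top","side"):
    p=capture(n); cv2.imwrite(f"pics/{n}4.png",cv2.resize(p["frame"][100:400,180:560,::-1],(760,600))); print(n,block(p))
    P=pts(p,masks_of("fence",p)[0]["region"]);print(np.round(cv2.boxPoints(cv2.minAreaRect((P[:,:2]*1000).astype(np.float32)))).tolist())
print(sense()["tcp_pos"],sense()["wrist_force"])
```

```text
top {'p': 0.82, 'n': 6259, 'c': array([ 629.3, -130.2]), 's': array([140.1,  91.9]), 'yaw': 84.9, 'z': np.float64(0.1029501288463723), 'corners': [[577.0, -196.0], [669.0, -204.0], [681.0, -64.0], [590.0, -56.0]]}
[[663.0, -247.0], [698.0, -250.0], [718.0, -9.0], [683.0, -6.0]]
side {'p': 0.71, 'n': 3122, 'c': array([ 627.5, -130.1]), 's': array([141.1,  88.4]), 'yaw': 85.0, 'z': np.float64(0.10227802617175985), 'corners': [[577.0, -197.0], [665.0, -204.0], [678.0, -64.0], [590.0, -56.0]]}
[[662.0, -248.0], [701.0, -252.0], [721.0, -9.0], [683.0, -6.0]]
[0.44404375 0.18850282 0.18405551] [ 0.2215708  -0.35171179 -0.01046436]
```

View pics/top4.png

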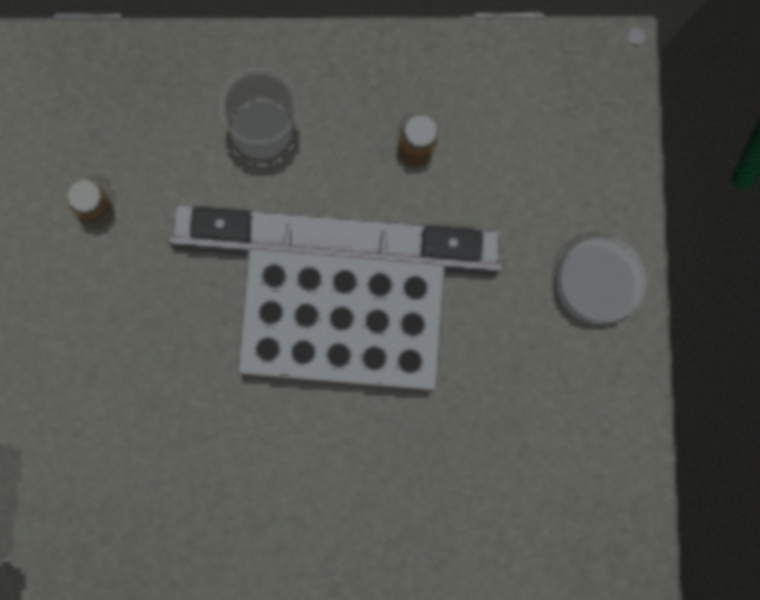

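View pics/side4.png

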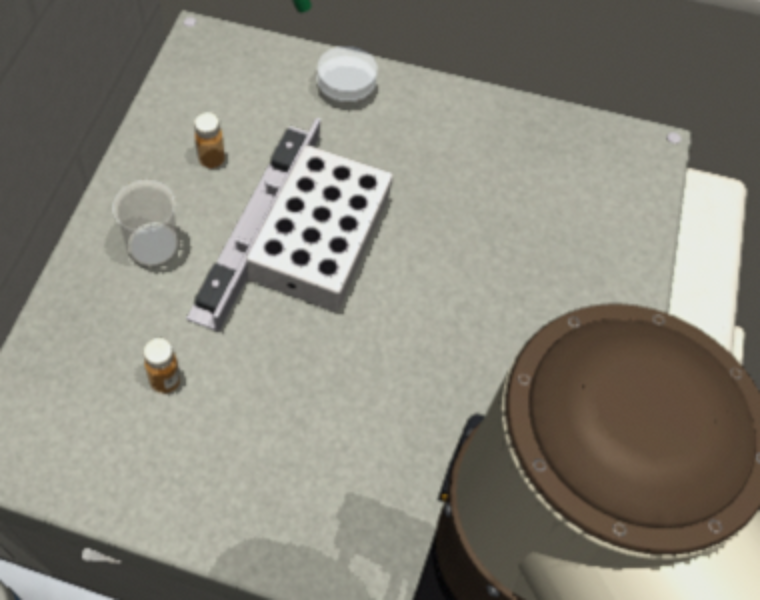

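Both views show the block flush against the fence (crop 243–440, 255–385 px in the top view), square at 85° and within the fence's length. Nothing else has moved and the arm is clear.

```bash
python3 -c "
from station import *
print(finish_job())"
```

```text
the job is handed in; nothing more can be done
None
```

I turned the block square with the fingertips, pushed it flush against the fence and well within its length, left everything else undisturbed, and handed the job in after about 10 s of robot time.

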